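# Clamp the contact-printing frame: trap the spring plunger under its keeper

### The arm

A 7-joint arm with a two-finger parallel gripper is mounted at the origin on the work surface. World frame = base frame: x ahead of the robot, y to its left, z up, the work surface at z = 0. Lengths are in m, angles in rad, forces in N, time in s.
With the tool pointing down it reaches from about 0.35 to 0.9 m from the base axis. Payload 7.2 kg.
Tool frame: the origin (TCP) lies midway between the tips of the shut fingers; the grasp point (between the pads) lies 19 mm behind it (env.pinch_z is the distance from the TCP to the grasp point, in m); z points along the fingers, y is the direction in which the jaws open and shut (so a half turn about z gives the same grasp; the last joint's range is limited). The gripper opens to 85 mm and grips with 20 to 120 N. Pads are 22 mm wide; open, the fingers measure 114 mm over their backs; the gripper's body (76 mm by 85 mm) begins 54 mm behind the grasp point. The pads swing forward as they close: fully open they stand 13 mm farther back than shut.
Start: joints at [-1.187, 0.411, -0.013, 1.596, 0.006, 1.134, -0.082], TCP at [0.273, 0.562, 0.231] pointing down, gripper open.
Joint ranges: [-2.95, 2.95], [-0.29, 1.99], [-1.47, 1.44], [0.14, 2.54], [-1.03, 4.17], [0.13, 1.85], [-2.86, 2.86]. Speed limits (rad/s): [2.39, 2.39, 3.01, 3.01, 3.14, 3.14, 3.14].

### API

Orientations are given as a unit quaternion [w, x, y, z].
In Python, from station import sense, eyes, close_job, boxes_of, mark_of, env gives the robot as it stands. The module is installed in compiled form; this text tells all that it offers.
- The arm moves only by the shell command python3 -m handwheel 'ROWS' [FORCE]. ROWS is JSON, a list of rows, each a list of 5 numbers: the shift along the tool's x, y, z in mm, then the turn about the tool's z in rad, then the closure, from -1 (fully open) to 1 (shut). A call has 1 to 10 rows; each row shifts and turns the commanded pose from where the row before left it, along the tool's axes as they then stand; what a row does not reach is not made up. A row lasts 1/8 s, in which the tool goes at most 62.5 mm and 10.7 degrees, less where a joint would pass 70% of its speed; a pose out of reach is approached as far as the arm can. A call is refused whole if a number of a shift passes 62.5 or a number of a turn 0.188, either way. A call with a gripper value outside its range is refused whole. The fingers move at their own pace and stop on an object; FORCE is the grip in N (left out, the last holds). Time passes only in rows, so rows that do not move let the fingers close. It gives the time, the measured TCP pose, the force and the opening at its end, in the units of the state.
- sense(): the state, without advancing time (a new reading comes with each control period).
- eyes.read_camera(name): name is "side" or "top"; returns a dict with "color" (384x512x3 uint8, red, green, blue), "fov_y" (degrees; the focal length in pixels is half the picture's height over the tangent of half this angle, whatever the lens; pixels are square), "cx", "cy" (the principal point, pixels), "k1" (the pictures are not rectified: a ray, as slopes to the right and down, at radius r is drawn at 1 + k1 r^2 times it, then the intrinsics apply), "extrinsics" (4x4, takes a point from camera to world coordinates). Camera axes: x right, y down, z forward; pixel columns grow to the right and rows downward; lengths in m; the calibration is good to about 2 mm. A picture is of the moment at which its call begins. There is no depth.
- close_job(): hands the job in, once; it reports no verdict.
Trained networks look in the newest picture that a camera, given by its name, has taken for a name from the list of things; names that differ only in an ending like _2 or _b are one class to them, and where a whole thing is asked for, a point or a joint stands for the part that bears it (a point fixed in the world has none). Each returns a list of dicts, best first, with "conf" (0 to 1); they miss things now and then, are a little off and sometimes report something else, mostly with a low value. They report only what shows in the picture. A call takes as long as a camera call.
- boxes_of(camera, name): "location" ([row, column] in pixels, amid what is visible of it).
- mark_of(camera, name): "location" ([row, column] in pixels: a listed point, or the origin of a listed thing).
The state is a dict: "time_s": time; "joint_pos": joint angles; "qvel": joint speeds; "joint_efforts": joint torques, N m; "tool_pos": TCP position; "tcp_rot": TCP orientation; "wrist_force": force on the tool from outside, world axes, zero at the start; "moment": the same for the moment, N m; "opening": finger opening in m.
Only numpy, scipy, OpenCV 4.12 (cv2) and the standard library are available. Lean on these libraries where they do the work, as an engineer would, in place of code of your own. Each camera call takes 0.05 s, during which the arm holds its last target.

### The job

One of the two spring presses on the printing frame is still open: its black plunger stands up through the steel keeper plate. Its height has been adjusted to suit the print, so feel for it: push that plunger down into its housing against the spring and, while you still hold it down, drag the same fingertip against the keeper's upright tab to slide the keeper away from the robot until it is fully home, so that the plunger stays trapped when you let go. Never press or push harder than about 25 N, leave the other press set as it is, and do not knock about the things lying around.

Things in the scene. Friction and masses are not known exactly. Their poses are not given: they have to be found in the camera images.
- press_post: Foot of the open press: aluminium block 104 (x) x 76 (y) x 12 mm, fixed on the frame's cross bar. Origin: centre of its underside, 46 mm above the table. x: the way the keeper slides home (away from the robot, within 0.3 rad), y across, z up. On it, screwed up by 0 to 18 mm to suit the print and NOT measured (call it h), sits the white head; its plunger is centred over this origin.
- plunger (a joint): Push-in of the open press's plunger (black square button, 36 x 36 mm, flat top 57 mm + h above the foot's origin), m: 0 up, standing 7 mm proud of the keeper plate; beyond 0.012 the keeper can pass over it; 0.014 bottomed on a hard stop, its top then still 3 mm above the head's flat top. The spring pushes back with 4 N at 0, 8.5 N at the bottom.
- keeper (a joint): Slide of the open press's keeper to +x, m: 0 open (start 0 to 0.001), 0.016 home on a hard stop. A steel plate 62 mm wide, 5 mm thick, top 50 mm + h above the foot's origin, with a 40 (x) by 48 (y) mm window round the plunger. At 0.002 the plate behind the window meets the plunger if that is up, else passes over it. Drag 1.5 to 5 N; it stays where left. Rails beside it rise to 55 mm + h.
- press_mark (a point): Point fixed to the foot of the open press, at table height plus 46 mm, straight below the +x side of the window, where the open keeper's upright thumb tab begins: 20 mm to +x of the foot's origin. The tab is 44 mm wide (y), 6 mm thick, rises 16 mm above the plate (66 mm + h above this point). A fingertip pressing the plunger and dragged to +x meets the tab and takes the keeper along.
- set_post: Foot of the other press on the same cross bar (170 to 230 mm away in y, on either side), identical in build and already set: plunger down, keeper home. Leave it. Origin and axes as for the open press.
- set_keeper (a joint): Keeper of the press that is already set, m: 0.016, home. Leave it there.
- set_plunger (a joint): Plunger of the press that is already set, m: about 0.012, trapped.
- clip_a_mid (a point): Bystander: black binder clip about 30 mm, lying on the frame's glass between and in front of the presses; middle of it.
- tape_mid (a point): Bystander: paper-coloured roll of tape, 48 mm across, 18 mm high, on the frame's glass on the robot's side; its centre.
- pen_mid (a point): Bystander: marker pen 125 mm long, 12 mm thick, on the frame's glass beyond the cross bar; its middle.
- clip_b_mid (a point): Bystander: black binder clip about 30 mm on the table at the left of the frame.
- beaker_mid (a point): Bystander: clear plastic beaker, 72 mm across, 95 mm high, with pens standing in it to 130 mm, on the table to the left of the frame; its middle.
- brush_grip (a point): Bystander: flat brush lying on the table to the right of the frame; middle of its handle.

How it is judged:
By the outcome, as a careful person would: the job done as asked, in the order asked, and still so for the second after the job is handed in, with the robot touching nothing.
It also fails if it takes over 69 s, if anything falls off the work surface, if the arm or the gripper's body presses on something with over 40 N, if the wrist force passes 120 N, or if a joint passes its speed limit or range.

## Working session

There is one attempt and no reset: what is moved stays moved. The work goes in short steps, Python scripts to look and compute and a shell command to move; the robot and the scene stay as the last step left them, time stands still between calls to the robot, and variables do not carry over. Pictures are saved under pics/ and viewed, and the job is handed in when it is done.

```bash
mkdir -p pics
cat > h.py <<'E'
import numpy as np,cv2
from station import sense,eyes,boxes_of,mark_of,env
def K(c):
    H=c["color"].shape[0]; f=H/2/np.tan(np.radians(c["fov_y"])/2)
    return np.array([[f,0,c["cx"]],[0,f,c["cy"]],[0,0,1.]])
def ray(c,rc):
    E=np.array(c["extrinsics"])
    p=cv2.undistortPoints(np.array([[[rc[1],rc[0]]]],float),K(c),np.array([c["k1"],0,0,0,0.]))[0,0]
    # drawn = slope*(1+k1 r^2): same as opencv model
    d=E[:3,:3]@np.array([p[0],p[1],1]); return E[:3,3],d/np.linalg.norm(d)
def atz(c,rc,z):
    o,d=ray(c,rc); return o+d*(z-o[2])/d[2]
def tri(rs):
    A=np.zeros((3,3));b=np.zeros(3)
    for o,d in rs:
        P=np.eye(3)-np.outer(d,d);A+=P;b+=P@o
    x=np.linalg.solve(A,b); return x,[np.linalg.norm((np.eye(3)-np.outer(d,d))@(x-o)) for o,d in rs]
def proj(c,p):
    E=np.linalg.inv(np.array(c["extrinsics"])); r,_=cv2.Rodrigues(E[:3,:3])
    q=cv2.projectPoints(np.array([p],float),r,E[:3,3],K(c),np.array([c["k1"],0,0,0,0.]))[0][0,0]; return q[::-1]
E
python3 - <<'E'
from h import *
s=sense();print({k:np.round(v,3) for k,v in s.items()}, env.pinch_z)
C={}
for n in("side","top"):
    c=C[n]=eyes.read_camera(n);cv2.imwrite(f"pics/{n}0.png",c["color"][:,:,::-1]);print(n,c["fov_y"],c["k1"],np.round(c["extrinsics"],3).tolist())
    for m in("press_post","press_mark","set_post","clip_a_mid","tape_mid","pen_mid","beaker_mid"):
        for d in mark_of(n,m)[:3]:
            z=0.046 if "p" in m[:1] or m=="set_post" else .05
            print(n,m,np.round(d["location"],1),round(d["conf"],2),np.round(atz(c,d["location"],z),3))
    for m in ("plunger","keeper"):
        for d in boxes_of(n,m)[:3]: print(n,"box",m,np.round(d["location"],1),round(d["conf"],2))
E
```

```text
{'time_s': np.float64(0.0), 'joint_pos': array([-1.187,  0.412, -0.013,  1.597,  0.006,  1.134, -0.082]), 'qvel': array([-0.   , -0.   ,  0.001, -0.   ,  0.001, -0.001,  0.001]), 'joint_efforts': array([-1.0000e-03, -6.0063e+01,  6.8200e-01, -2.9942e+01,  1.4000e-02,
        1.1000e-02,  0.0000e+00]), 'tool_pos': array([0.273, 0.562, 0.23 ]), 'tcp_rot': array([-0.   ,  0.224,  0.975, -0.001]), 'wrist_force': array([ 0.439, -0.892,  0.287]), 'moment': array([ 0.051, -0.009, -0.038]), 'opening': np.float64(0.085)} 0.0187
side 46.317306705200906 -0.07963601004674299 [[-0.95, -0.188, 0.249, 0.205], [-0.312, 0.576, -0.755, 0.899], [-0.002, -0.795, -0.606, 0.846], [0.0, 0.0, 0.0, 1.0]]
side press_mark [185.  253.2] 0.57 [ 0.568 -0.164  0.046]
side set_post [224.5 234.6] 0.58 [0.557 0.029 0.046]
side pen_mid [194.3 227.4] 0.46 [ 0.626 -0.095  0.046]
side beaker_mid [332.5 158.9] 0.96 [0.585 0.415 0.05 ]
top 53.50909488000614 0.0388767050179381 [[-0.015, -0.982, 0.19, 0.331], [-1.0, 0.014, -0.007, -0.007], [0.004, -0.19, -0.982, 1.114], [0.0, 0.0, 0.0, 1.0]]
top press_post [187.7 306.7] 0.92 [ 0.549 -0.165  0.046]
top press_post [162.3 291.8] 0.75 [ 0.625 -0.125  0.046]
top press_mark [179.2 303.4] 0.83 [ 0.574 -0.157  0.046]
top set_post [177.7 103.4] 0.72 [0.586 0.415 0.046]
top clip_a_mid [218.7 267. ] 0.49 [ 0.461 -0.05   0.05 ]
top clip_a_mid [236.9 400.4] 0.18 [ 0.405 -0.418  0.05 ]
top tape_mid [218.2 303.1] 0.57 [ 0.461 -0.151  0.05 ]
top tape_mid [177.7 105.4] 0.22 [0.585 0.408 0.05 ]
top pen_mid [156.7 292.1] 0.44 [ 0.642 -0.127  0.046]
top beaker_mid [179.3 104.3] 0.62 [0.581 0.411 0.05 ]
top box plunger [180.9 307.6] 0.48
top box keeper [193.5 307.3] 0.71
```

Run:
```python
import cv2
a=cv2.imread("pics/top0.png");cv2.imwrite("pics/top0c.png",cv2.resize(a[130:250,220:380],(800,600),interpolation=cv2.INTER_CUBIC))
a=cv2.imread("pics/side0.png");cv2.imwrite("pics/side0c.png",cv2.resize(a[130:280,160:360],(800,600),interpolation=cv2.INTER_CUBIC))
```

```text
(no output)
```

View pics/top0.png

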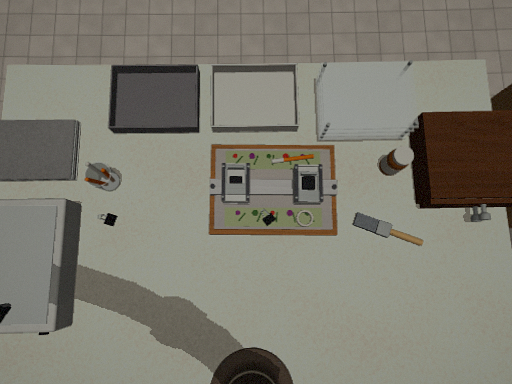

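View pics/side0.png

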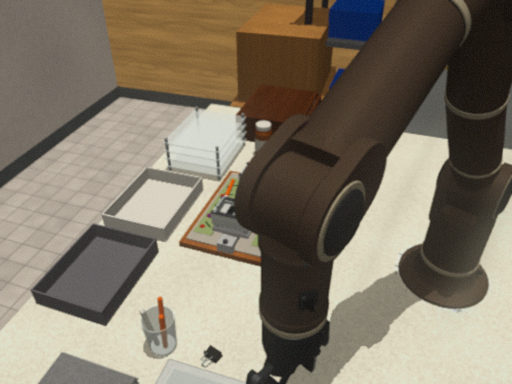

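```bash
echo
```

```text
(no output)
```

View pics/top0c.png

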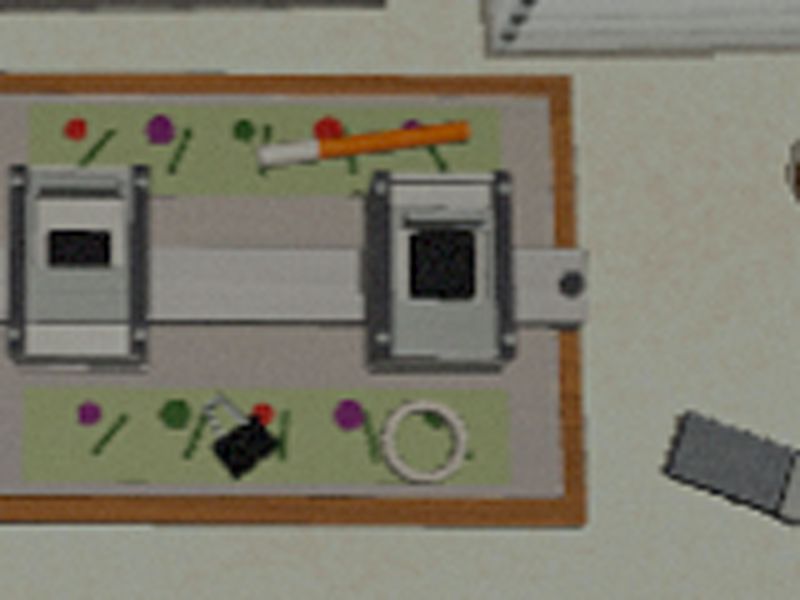

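View pics/side0c.png

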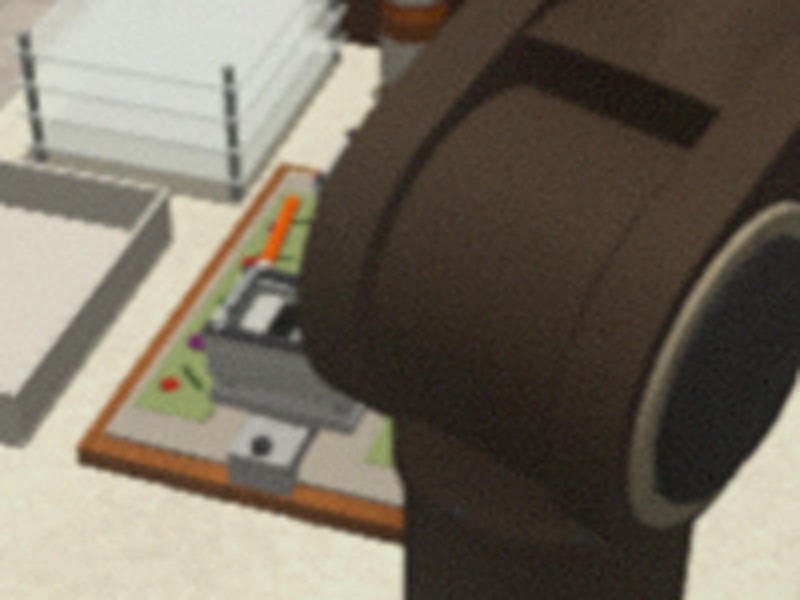

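The top view shows the open press on the right: its plunger is at crop (442,265), which is about pixel (row 183, col 308), with the tab just above it. The set press is on the left at about (180,236). In the side view the arm hides the presses. Next I'll measure the press yaw and position.

Run:
```python
import cv2
a=cv2.imread("pics/top0.png")
cv2.imwrite("pics/zr.png",cv2.resize(a[160:208,288:328],(600,720)[:1]+(600,) if 0 else (500,600),interpolation=cv2.INTER_CUBIC))
cv2.imwrite("pics/zl.png",cv2.resize(a[158:206,216:256],(500,600),interpolation=cv2.INTER_CUBIC))
```

```text
(no output)
```

View pics/zr.png

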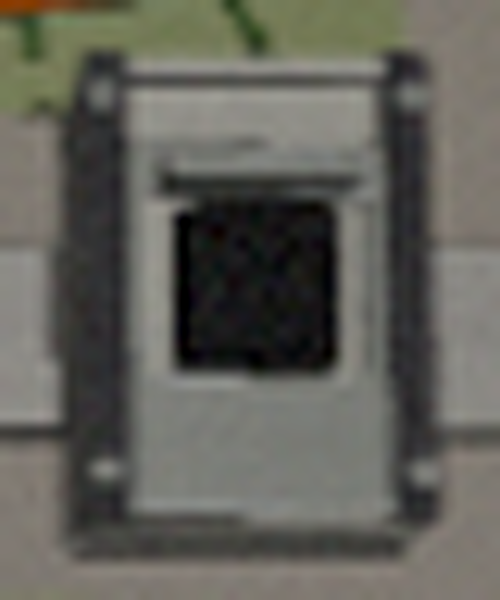

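View pics/zl.png

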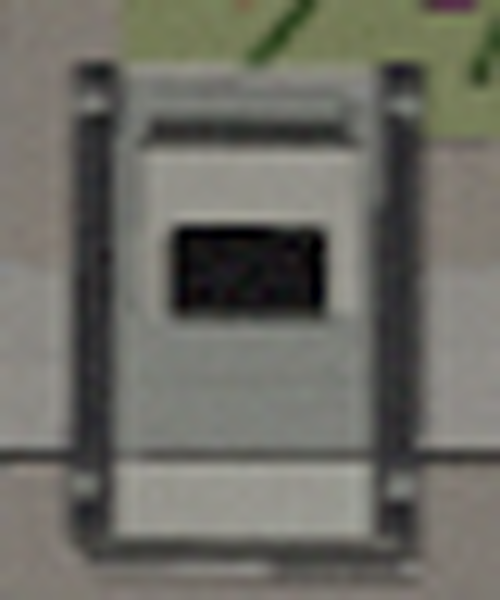

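Run:
```python
from h import *
c=eyes.read_camera("top")
def P(u,v,x0=288,y0=160): return [y0+(v+.5)/12.5-.5, x0+(u+.5)/12.5-.5]
for h in(0,.009,.018):
    pl=np.array([atz(c,P(u,v),.046+.057+h)[:2] for u,v in[(178,203),(335,203),(335,372),(178,372)]])
    sc=np.array([atz(c,P(u,v),.046+.055+h)[:2] for u,v in[(101,92),(107,470),(413,95),(426,470)]])
    d=lambda a,b:np.round([np.linalg.norm(a-b),np.arctan2(*(a-b)[::-1])],4)
    print(h,pl.mean(0),np.ptp(pl,0),"scr",sc.mean(0),d(sc[0],sc[1]),d(sc[2],sc[3]),d(sc[0],sc[2]),d(sc[1],sc[3]))
sl=np.array([atz(c,P(u,v,216,158),.046+.055+.009)[:2] for u,v in[(94,102),(85,484),(404,102),(399,488)]])
d=sl[0]-sl[1],sl[2]-sl[3];print(sl.mean(0),[np.arctan2(e[1],e[0]) for e in d])
```

```text
0 [ 0.55166282 -0.1612769 ] [0.03806478 0.03564517] scr [ 0.55361764 -0.16276083] [ 0.0843 -0.0201] [ 0.0836 -0.0142] [0.0684 1.5462] [0.0689 1.5567]
0.009 [ 0.54969776 -0.15990511] [0.03772588 0.03532781] scr [ 0.55163909 -0.16137855] [ 0.0836 -0.0201] [ 0.0828 -0.0142] [0.0678 1.5462] [0.0683 1.5567]
0.018 [ 0.54773269 -0.15853331] [0.03738699 0.03501046] scr [ 0.54966054 -0.15999628] [ 0.0828 -0.0201] [ 0.0821 -0.0142] [0.0672 1.5462] [0.0676 1.5567]
[0.55727491 0.03632675] [np.float64(-0.022499727392355614), np.float64(-0.024458596009582664)]
```

```bash
python3 -m handwheel '[[0,0,0,-0.145,1],[0,0,0,-0.145,1],[0,0,0,-0.145,1],[0,0,0,0,1]]' 20
```

```text
time_s: 1.55
tool_pos: [0.273, 0.5622, 0.2313]
tcp_rot: [-0.0, 0.009, 1.0, 0.0]
wrist_force: [0.7, -0.5, -0.8]
opening: 0.0122
```

```bash
python3 -m handwheel '[[-16,-40,0,0,1],[-16,-40,0,0,1],[-16,-40,0,0,1],[-16,-40,0,0,1],[-16,-40,0,0,1],[-16,-40,0,0,1],[-16,-40,0,0,1],[-16,-40,0,0,1],[-16,-40,0,0,1],[0,0,0,0,1]]'; python3 -m handwheel '[[-16,-40,0,0,1],[-16,-40,0,0,1],[-16,-40,0,0,1],[-16,-40,0,0,1],[-16,-40,0,0,1],[-16,-40,0,0,1],[-16,-40,0,0,1],[-16,-40,0,0,1],[-16,-40,0,0,1],[0,0,0,0,1]]'
```

```text
time_s: 2.8
tool_pos: [0.412, 0.1968, 0.2316]
tcp_rot: [0.0, 0.013, 1.0, -0.0]
wrist_force: [-0.3, 0.1, 0.0]
opening: -0.0001
time_s: 4.05
tool_pos: [0.5494, -0.165, 0.2311]
tcp_rot: [0.0, 0.012, 1.0, -0.001]
wrist_force: [0.0, 1.0, 0.1]
opening: -0.0001
```

Run:
```python
from h import *
s=sense();print(s["time_s"],s["tool_pos"],s["wrist_force"],s["opening"],s["tcp_rot"])
for n in("side","top"):
    c=eyes.read_camera(n);cv2.imwrite(f"pics/{n}1.png",c["color"][:,:,::-1])
    print(n,"tcp proj",proj(c,s["tool_pos"]),"plunger",proj(c,[.55,-.16,.112]))
    for m in("press_post","press_mark","set_post"):
        for d in mark_of(n,m)[:2]: print(n,m,np.round(d["location"],1),round(d["conf"],2),np.round(atz(c,d["location"],.046),4))
    r=slice(120,240);q=slice(210,370)
    a=c["color"][r,q,::-1];cv2.imwrite(f"pics/{n}1c.png",cv2.resize(a,(800,600),interpolation=cv2.INTER_CUBIC))
```

```text
4.05 [ 0.54938912 -0.1650053   0.23109734] [0.02141188 1.0154866  0.06866166] -7.184809981916061e-05 [ 1.25996239e-04  1.16102438e-02  9.99932322e-01 -7.32998347e-04]
side tcp proj [132.43913407 259.13120803] plunger [168.67991645 258.37428396]
side press_post [183.5 259.6] 0.89 [ 0.5517 -0.1776  0.046 ]
side press_post [156.  319.4] 0.75 [ 0.4093 -0.3932  0.046 ]
side press_mark [183.2 253.3] 0.64 [ 0.5707 -0.1731  0.046 ]
side set_post [223.4 235.1] 0.65 [0.5574 0.024  0.046 ]
top tcp proj [171.85384287 317.36851322] plunger [182.40698387 308.0886207 ]
top press_post [185.6 303.3] 0.62 [ 0.5553 -0.156   0.046 ]
top press_post [216.5 113.3] 0.59 [0.4742 0.3809 0.046 ]
top press_mark [179.5 305.1] 0.97 [ 0.5731 -0.1618  0.046 ]
top set_post [186.2 239.3] 0.82 [0.5561 0.0274 0.046 ]
```

View pics/side1.png

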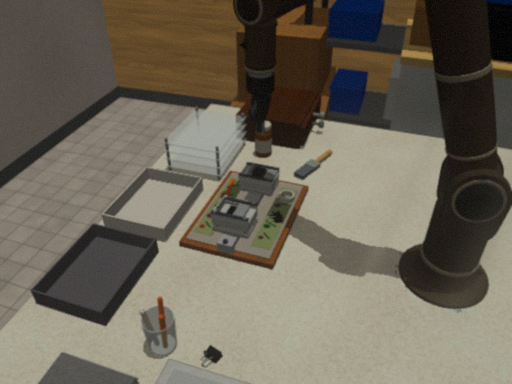

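View pics/side1c.png

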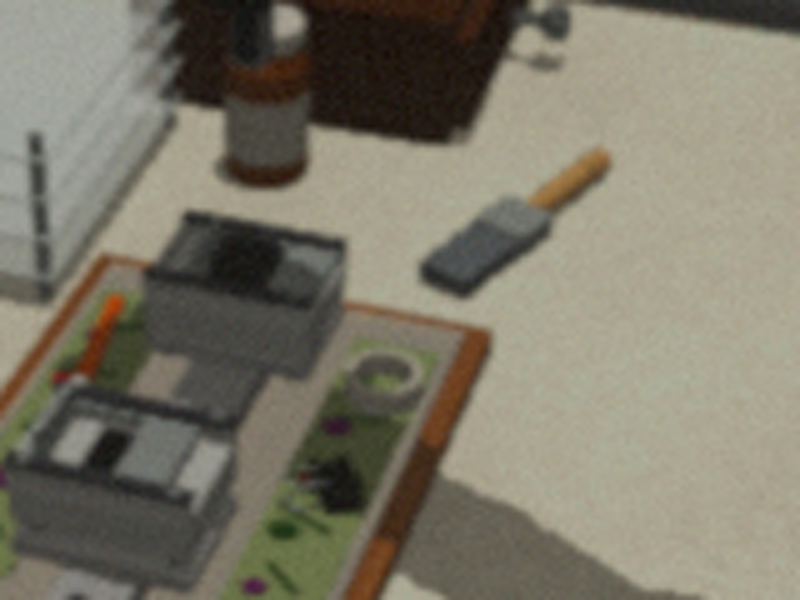

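Run:
```python
from h import *
a=cv2.imread("pics/side1.png");cv2.imwrite("pics/sz.png",cv2.resize(a[158:200,234:284],(800,672)[:1]+(600,) if 0 else (700,588),interpolation=cv2.INTER_CUBIC))
```

```text
(no output)
```

View pics/sz.png

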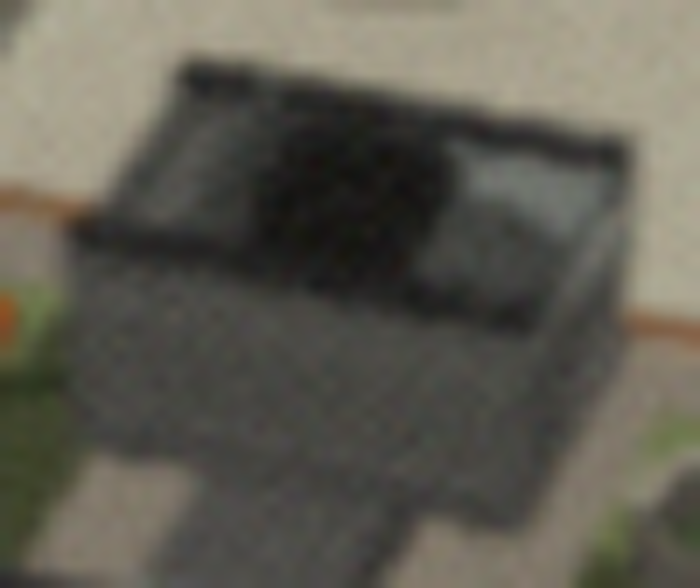

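Run:
```python
from h import *
ct=eyes.read_camera("top");cs=eyes.read_camera("side")
a=[182.08,308.48]; b=[158+(194.5)/14-.5,234+(359)/14-.5]
print(tri([ray(ct,a),ray(cs,b)]))
for z in(.101,.11,.119): print(z,atz(ct,a,z),atz(cs,b,z))
```

```text
(array([ 0.55101298, -0.16318266,  0.10073304]), [np.float64(0.0023320649777451453), np.float64(0.0023320649777455195)])
0.101 [ 0.55330058 -0.16277993  0.101     ] [ 0.54844012 -0.16261824  0.101     ]
0.11 [ 0.55132484 -0.16139749  0.11      ] [ 0.54429032 -0.14978474  0.11      ]
0.119 [ 0.54934911 -0.16001505  0.119     ] [ 0.54014052 -0.13695123  0.119     ]
```

```bash
python3 -m handwheel '[[-1,2,25,0,1],[0,0,25,0,1],[0,0,25,0,1],[0,0,20,0,1],[0,0,10,0,1],[0,0,0,0,1],[0,0,0,0,1]]';  python3 -m handwheel '[[0,0,2,0,1],[0,0,2,0,1],[0,0,0,0,1],[0,0,0,0,1]]'
```

```text
time_s: 5.42
tool_pos: [0.5503, -0.1606, 0.1271]
tcp_rot: [0.001, 0.008, 1.0, -0.0]
wrist_force: [0.3, 0.1, -0.9]
opening: 0.0
time_s: 5.92
tool_pos: [0.5498, -0.1605, 0.1223]
tcp_rot: [0.0, 0.008, 1.0, 0.0]
wrist_force: [-0.2, 0.3, -0.0]
opening: -0.0001
```

```bash
python3 -m handwheel '[[0,0,2,0,1],[0,0,2,0,1],[0,0,0,0,1],[0,0,0,0,1]]';  python3 - <<'E'
from h import *
s=sense();print(s["time_s"],s["tool_pos"],s["wrist_force"])
for n in("side","top"):
    c=eyes.read_camera(n)
    a=c["color"][140:215,220:320,::-1];cv2.imwrite(f"pics/{n}2c.png",cv2.resize(a,(800,600),interpolation=cv2.INTER_CUBIC))
E
```

```text
time_s: 6.42
tool_pos: [0.5498, -0.1605, 0.1183]
tcp_rot: [-0.0, 0.008, 1.0, 0.0]
wrist_force: [0.1, -0.3, 0.4]
opening: 0.0001
6.425 [ 0.54976847 -0.16046783  0.11825444] [ 0.09541552 -0.29428612  0.39064849]
```

View pics/side2c.png

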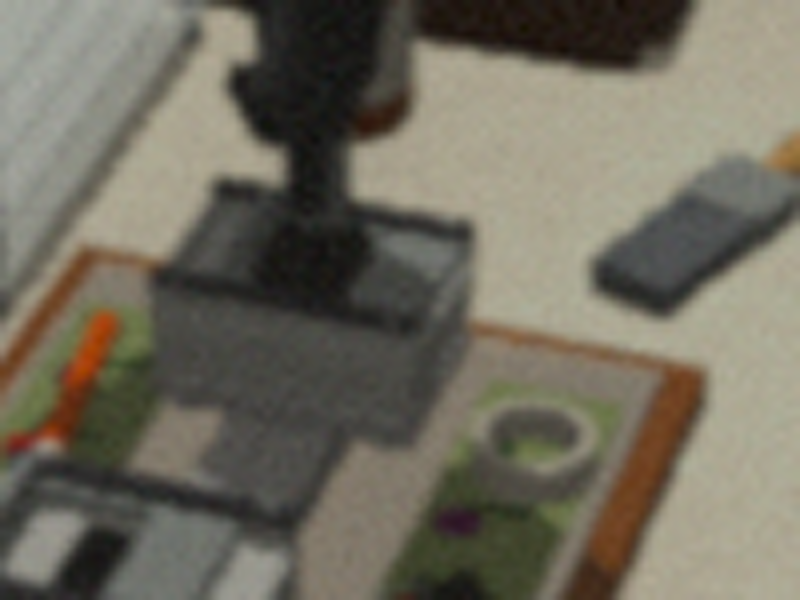

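The side view shows the fingertip (crop 320,215) above the middle of the black plunger (crop 315,265), with no contact yet. I'll keep feeling my way down.

```bash
for i in 1; do python3 -m handwheel '[[0,0,2,0,1],[0,0,2,0,1],[0,0,0,0,1]]'; python3 -m handwheel '[[0,0,2,0,1],[0,0,0,0,1]]'; python3 -m handwheel '[[0,0,2,0,1],[0,0,0,0,1]]'; python3 -m handwheel '[[0,0,2,0,1],[0,0,0,0,1]]'; done
```

```text
time_s: 6.9
tool_pos: [0.5496, -0.1604, 0.114]
tcp_rot: [-0.0, 0.008, 1.0, 0.0]
wrist_force: [-0.4, -0.3, 0.7]
opening: 0.0003
time_s: 7.15
tool_pos: [0.5497, -0.1604, 0.1121]
tcp_rot: [-0.0, 0.008, 1.0, 0.0]
wrist_force: [0.3, 0.4, 1.5]
opening: 0.0001
time_s: 7.4
tool_pos: [0.5497, -0.1604, 0.1101]
tcp_rot: [-0.0, 0.008, 1.0, 0.0]
wrist_force: [0.5, -0.3, -0.1]
opening: 0.0001
time_s: 7.65
tool_pos: [0.5497, -0.1604, 0.1081]
tcp_rot: [-0.0, 0.008, 1.0, 0.0]
wrist_force: [-0.5, -0.5, 0.4]
opening: 0.0
```

```bash
python3 -m handwheel '[[0,0,1,0,1],[0,0,0,0,1]]'; python3 -m handwheel '[[0,0,1,0,1],[0,0,0,0,1]]'; python3 -m handwheel '[[0,0,1,0,1],[0,0,0,0,1]]'; python3 -m handwheel '[[0,0,1,0,1],[0,0,0,0,1]]'
```

```text
time_s: 7.9
tool_pos: [0.5497, -0.1604, 0.1072]
tcp_rot: [-0.0, 0.008, 1.0, 0.0]
wrist_force: [-0.8, -0.4, 0.6]
opening: 0.0004
time_s: 8.15
tool_pos: [0.5497, -0.1604, 0.1062]
tcp_rot: [-0.0, 0.008, 1.0, 0.0]
wrist_force: [-0.6, 0.1, 0.2]
opening: -0.0002
time_s: 8.4
tool_pos: [0.5497, -0.1604, 0.1052]
tcp_rot: [-0.0, 0.008, 1.0, 0.0]
wrist_force: [-0.1, 0.3, -0.3]
opening: -0.0002
time_s: 8.65
tool_pos: [0.5498, -0.1604, 0.1044]
tcp_rot: [0.0, 0.008, 1.0, 0.0]
wrist_force: [-0.4, -0.3, 1.0]
opening: -0.0002
```

```bash
python3 -m handwheel '[[0,0,1,0,1],[0,0,0,0,1]]'; python3 -m handwheel '[[0,0,1,0,1],[0,0,0,0,1]]'; python3 -m handwheel '[[0,0,1,0,1],[0,0,0,0,1]]'
```

```text
time_s: 8.9
tool_pos: [0.5499, -0.1605, 0.1034]
tcp_rot: [0.0, 0.008, 1.0, 0.0]
wrist_force: [-1.0, 0.3, 4.0]
opening: 0.0
time_s: 9.15
tool_pos: [0.5499, -0.1605, 0.1023]
tcp_rot: [0.0, 0.008, 1.0, 0.0]
wrist_force: [-1.3, -0.5, 4.1]
opening: 0.0002
time_s: 9.4
tool_pos: [0.5499, -0.1605, 0.1013]
tcp_rot: [0.0, 0.008, 1.0, -0.0]
wrist_force: [-1.0, 0.2, 3.4]
opening: -0.0
```

Contact with the plunger is at z ≈ 0.1037 (h ≈ 0.7 mm), at about 4 N as expected.

```bash
python3 -m handwheel '[[0,0,2,0,1],[0,0,2,0,1],[0,0,0,0,1]]'; python3 -m handwheel '[[0,0,2,0,1],[0,0,2,0,1],[0,0,0,0,1]]'; python3 -m handwheel '[[0,0,1,0,1],[0,0,0,0,1]]';python3 -m handwheel '[[0,0,1,0,1],[0,0,0,0,1]]'
```

```text
time_s: 9.78
tool_pos: [0.5498, -0.1605, 0.0973]
tcp_rot: [0.0, 0.008, 1.0, -0.0]
wrist_force: [-1.8, 0.7, 4.9]
opening: -0.0001
time_s: 10.15
tool_pos: [0.5499, -0.1605, 0.0934]
tcp_rot: [0.0, 0.008, 1.0, 0.0]
wrist_force: [-1.5, 0.1, 6.9]
opening: 0.0002
time_s: 10.4
tool_pos: [0.5499, -0.1605, 0.0925]
tcp_rot: [0.0, 0.008, 1.0, 0.0]
wrist_force: [-1.7, -0.3, 6.8]
opening: -0.0001
time_s: 10.65
tool_pos: [0.5499, -0.1605, 0.0915]
tcp_rot: [0.0, 0.008, 1.0, 0.0]
wrist_force: [-2.0, -0.0, 7.7]
opening: -0.0001
```

```bash
python3 -m handwheel '[[0,0,0.5,0,1],[0,0,0,0,1]]';python3 -m handwheel '[[0,0,0.5,0,1],[0,0,0,0,1]]';python3 -m handwheel '[[0,0,0.5,0,1],[0,0,0,0,1]]'
```

```text
time_s: 10.9
tool_pos: [0.5499, -0.1605, 0.0911]
tcp_rot: [0.0, 0.008, 1.0, 0.0]
wrist_force: [-2.1, -0.1, 8.2]
opening: 0.0001
time_s: 11.15
tool_pos: [0.5498, -0.1605, 0.0906]
tcp_rot: [0.0, 0.008, 1.0, 0.0]
wrist_force: [-1.6, 0.0, 7.2]
opening: -0.0003
time_s: 11.4
tool_pos: [0.5499, -0.1605, 0.0903]
tcp_rot: [0.0, 0.008, 1.0, 0.0]
wrist_force: [-2.2, 1.7, 9.9]
opening: 0.0004
```

Bottomed at z ≈ 0.0903 with 9.9 N. Now I'll drag toward +x, which is tool −x.

```bash
python3 -m handwheel '[[-1.5,0,0,0,1],[-1.5,0,0,0,1],[0,0,0,0,1]]';python3 -m handwheel '[[-1.5,0,0,0,1],[-1.5,0,0,0,1],[0,0,0,0,1]]';python3 -m handwheel '[[-1,0,0,0,1],[-1,0,0,0,1],[0,0,0,0,1]]'; python3 -m handwheel '[[-1,0,0,0,1],[-1,0,0,0,1],[0,0,0,0,1]]'
```

```text
time_s: 11.78
tool_pos: [0.55, -0.1605, 0.0902]
tcp_rot: [-0.003, 0.009, 1.0, 0.001]
wrist_force: [-12.7, 2.5, 18.2]
opening: 0.0001
time_s: 12.15
tool_pos: [0.5533, -0.1608, 0.0902]
tcp_rot: [-0.002, 0.009, 1.0, 0.0]
wrist_force: [-10.7, 1.5, 17.4]
opening: -0.0001
time_s: 12.52
tool_pos: [0.5549, -0.1609, 0.0902]
tcp_rot: [-0.002, 0.009, 1.0, 0.001]
wrist_force: [-11.7, 0.8, 17.3]
opening: -0.0
time_s: 12.9
tool_pos: [0.5572, -0.1611, 0.0902]
tcp_rot: [-0.002, 0.009, 1.0, 0.0]
wrist_force: [-10.8, 0.3, 18.1]
opening: -0.0002
```

Friction is pushing the vertical force up to 18 N, so I'll ease up slightly while keeping the plunger deeper than 12 mm.

```bash
python3 -m handwheel '[[0,0,-0.5,0,1],[0,0,0,0,1]]'; python3 -m handwheel '[[-1,0,-0.2,0,1],[-1,0,0,0,1],[0,0,0,0,1]]'
```

```text
time_s: 13.15
tool_pos: [0.5583, -0.1611, 0.0903]
tcp_rot: [-0.001, 0.009, 1.0, 0.0]
wrist_force: [-5.5, -0.2, 9.3]
opening: -0.0004
time_s: 13.52
tool_pos: [0.5604, -0.161, 0.0904]
tcp_rot: [-0.001, 0.009, 1.0, 0.0]
wrist_force: [-4.5, 1.1, 8.3]
opening: 0.0003
```

```bash
python3 -m handwheel '[[-1,0,0,0,1],[-1,0,0,0,1],[0,0,0,0,1]]'; python3 -m handwheel '[[-1,0,0,0,1],[-1,0,0,0,1],[0,0,0,0,1]]'; python3 -m handwheel '[[-1,0,0,0,1],[-1,0,0,0,1],[0,0,0,0,1]]'
```

```text
time_s: 13.9
tool_pos: [0.5618, -0.161, 0.0903]
tcp_rot: [-0.002, 0.009, 1.0, 0.0]
wrist_force: [-7.1, -0.7, 9.4]
opening: 0.0
time_s: 14.28
tool_pos: [0.5637, -0.161, 0.0903]
tcp_rot: [-0.002, 0.009, 1.0, 0.0]
wrist_force: [-8.3, 0.4, 10.0]
opening: -0.0
time_s: 14.65
tool_pos: [0.5659, -0.1611, 0.0903]
tcp_rot: [-0.002, 0.009, 1.0, 0.0]
wrist_force: [-6.4, -0.0, 9.3]
opening: 0.0002
```

```bash
python3 -m handwheel '[[-1,0,0,0,1],[-1,0,0,0,1],[0,0,0,0,1]]'; python3 -m handwheel '[[-1,0,0,0,1],[-1,0,0,0,1],[0,0,0,0,1]]'; python3 -m handwheel '[[-1,0,0,0,1],[-1,0,0,0,1],[0,0,0,0,1]]'; python3 -m handwheel '[[-1,0,0,0,1],[-1,0,0,0,1],[0,0,0,0,1]]'
```

```text
time_s: 15.02
tool_pos: [0.5679, -0.1611, 0.0903]
tcp_rot: [-0.002, 0.009, 1.0, 0.0]
wrist_force: [-6.2, -0.0, 8.9]
opening: 0.0
time_s: 15.4
tool_pos: [0.57, -0.1612, 0.0903]
tcp_rot: [-0.002, 0.009, 1.0, 0.0]
wrist_force: [-6.7, -0.1, 8.4]
opening: 0.0001
time_s: 15.78
tool_pos: [0.572, -0.1612, 0.0903]
tcp_rot: [-0.002, 0.009, 1.0, 0.0]
wrist_force: [-6.4, 0.2, 8.1]
opening: -0.0004
time_s: 16.15
tool_pos: [0.574, -0.1612, 0.0902]
tcp_rot: [-0.002, 0.009, 1.0, 0.0]
wrist_force: [-5.7, 0.4, 9.0]
opening: 0.0004
```

```bash
python3 -m handwheel '[[-1,0,0,0,1],[0,0,0,0,1]]'; python3 -m handwheel '[[-1,0,0,0,1],[0,0,0,0,1]]';  python3 -m handwheel '[[-0.7,0,0,0,1],[0,0,0,0,1]]'
```

```text
time_s: 16.4
tool_pos: [0.575, -0.1613, 0.0902]
tcp_rot: [-0.002, 0.009, 1.0, 0.0]
wrist_force: [-6.7, -0.3, 8.8]
opening: 0.0002
time_s: 16.65
tool_pos: [0.576, -0.1613, 0.0902]
tcp_rot: [-0.002, 0.009, 1.0, 0.0]
wrist_force: [-6.0, 0.1, 8.4]
opening: -0.0001
time_s: 16.9
tool_pos: [0.5766, -0.1613, 0.0903]
tcp_rot: [-0.002, 0.009, 1.0, 0.0]
wrist_force: [-6.3, -0.7, 8.7]
opening: 0.0003
```

```bash
python3 -m handwheel '[[-0.6,0,0,0,1],[0,0,0,0,1]]'; python3 -m handwheel '[[-0.6,0,0,0,1],[0,0,0,0,1]]'; python3 -m handwheel '[[-0.6,0,0,0,1],[0,0,0,0,1]]'
```

```text
time_s: 17.15
tool_pos: [0.5772, -0.1613, 0.0902]
tcp_rot: [-0.002, 0.009, 1.0, 0.0]
wrist_force: [-6.8, -0.5, 8.8]
opening: -0.0002
time_s: 17.4
tool_pos: [0.5773, -0.1613, 0.0902]
tcp_rot: [-0.002, 0.009, 1.0, 0.0]
wrist_force: [-8.0, -0.0, 9.7]
opening: 0.0001
time_s: 17.65
tool_pos: [0.5773, -0.1613, 0.0902]
tcp_rot: [-0.003, 0.009, 1.0, 0.0]
wrist_force: [-10.7, 0.8, 10.8]
opening: -0.0003
```

The fingertip stopped at x = 0.5773 and the force is rising without motion, so this is the hard stop after about 16 mm of keeper travel. I'll back off slightly, then lift.

```bash
python3 -m handwheel '[[1.2,0,0,0,1],[0.8,0,0,0,1],[0,0,0,0,1]]'; python3 -m handwheel '[[0,0,-2,0,1],[0,0,-3,0,1],[0,0,-5,0,1],[0,0,-10,0,1],[0,0,-20,0,1],[0,0,-30,0,1],[0,0,-30,0,1],[0,0,0,0,1]]'; python3 -m handwheel '[[40,0,-20,0,1],[40,0,0,0,1],[40,0,0,0,1],[0,0,0,0,1]]'
python3 - <<'E'
from h import *
s=sense();print(s["time_s"],s["tool_pos"],s["wrist_force"])
for n in("side","top"):
    c=eyes.read_camera(n)
    cv2.imwrite(f"pics/{n}3.png",c["color"][:,:,::-1])
    a=c["color"][140:215,220:320,::-1];cv2.imwrite(f"pics/{n}3c.png",cv2.resize(a,(800,600),interpolation=cv2.INTER_CUBIC))
E
```

```text
time_s: 18.02
tool_pos: [0.5772, -0.1613, 0.0905]
tcp_rot: [-0.001, 0.009, 1.0, 0.0]
wrist_force: [-5.1, 0.5, 8.1]
opening: 0.0
time_s: 19.02
tool_pos: [0.5806, -0.1615, 0.194]
tcp_rot: [0.003, 0.008, 1.0, -0.0]
wrist_force: [0.3, 0.9, -0.7]
opening: -0.0
time_s: 19.52
tool_pos: [0.456, -0.1591, 0.2105]
tcp_rot: [-0.0, 0.009, 1.0, 0.0]
wrist_force: [0.2, 0.5, 0.0]
opening: 0.0001
19.525 [ 0.45601491 -0.15905869  0.21049925] [0.1915242  0.53238143 0.0265695 ]
```

View pics/side3c.png

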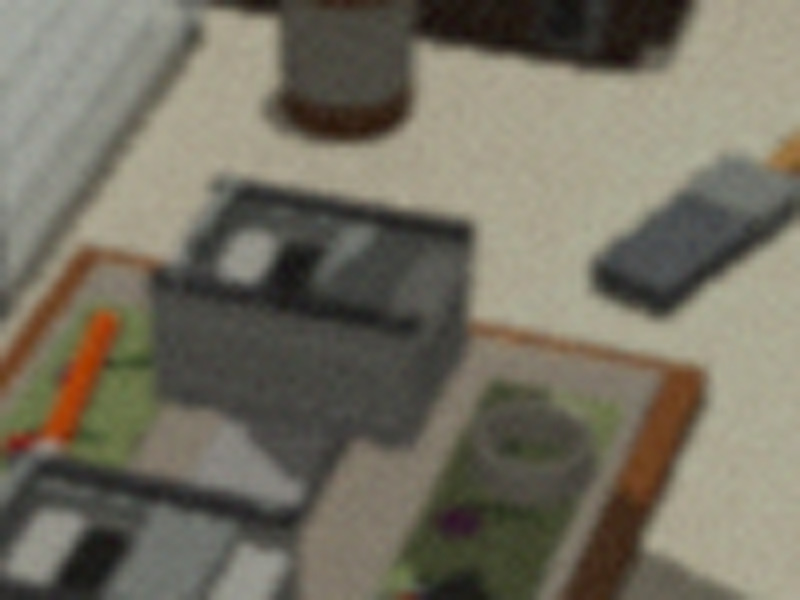

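View pics/top3c.png

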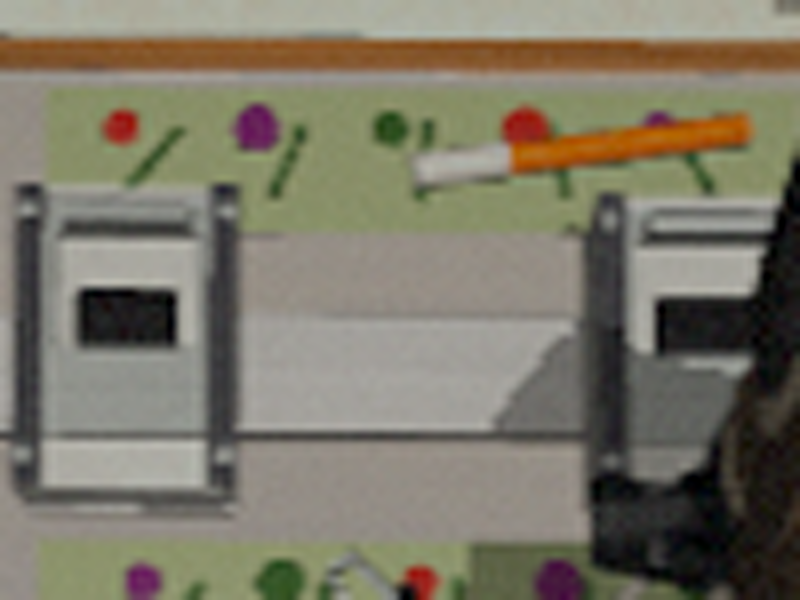

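Both views now show the right press matching the set one: its plunger (top crop 705,325) is half covered by the keeper, and its tab (y≈240) sits about 40 px from the rail end, the same as on the left press. The left press, pen and tape look unmoved. Handing in.

```bash
python3 -c "
from station import close_job
print(close_job())"
```

```text
the job is handed in; nothing more can be done
None
```

The open press is now set: its plunger is held down under the keeper, and the keeper is fully home. I handed the job in at about 20 s.

- **Pressing:** I felt for the plunger with the shut fingertip and met it at z ≈ 0.1037 m, so h is about 0.7 mm. I pushed it about 13.5 mm down onto its stop.
- **Sliding:** I dragged the tab away from the robot for about 16 mm. The fingertip then stopped moving while the sideways force rose from about 6.5 to 10.7 N, which I took as the keeper's hard stop.
- **Forces:** The highest readings were about 18 N down and 12.7 N sideways, about 22 N in total. They came early in the drag from friction, so I eased the downward push slightly, and it then stayed around 8–11 N. Force was only read at the end of each short move.
- **Final check:** After I let go, the wrist force was about zero. Both pictures show the plunger half covered and the tab in the same place as on the other press. The other press, pen and tape look unmoved. The arm partly hid the open press in the top view, and I did not re-measure the other bystanders.
- **Disagreement:** The two cameras' position estimates differed by up to about 5 mm. I used a middle value, and contact with the plunger, tab and stop matched it to within 1–2 mm.

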